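# Take the combination lock off the reference-sample case

### The job

Unlock the combination lock on the metal sample case: turn its dial until it clicks home with the pointer at the white index line beside the shackle, then pull the shackle out by its tab as far as it goes. Then take the lock by its body, lift it off the hasp and present it: keep holding it in the gripper, level with the dial up, about 12 cm above the top of the case, and finish while still holding it there with the shackle open. Leave the other things on the bench and on the case undisturbed.

Things in the scene. Friction and masses are not known exactly. Their poses are not given: they have to be found in the camera images.
- case: Fixed flat grey metal case, 300 (x) x 200 (y) x 80 mm high; origin at the centre of its underside, z up. On its top a 3 mm hasp plate (108 x 74 mm) carries the lock, 83 mm above the bench, between four corner lugs (14 x 6 x 12 mm high; x = -38 and 42, y = +-30.5 mm; 1.5 mm play each side in y). A crucible and a brass weight up to 28 mm high stand on its corners at x = -125, y = +-60 mm.
- staple (a point): Centre of the foot of the hasp's bright metal staple, on the hasp plate, case x = 28 mm, y = 0; axes as the case's. The staple is 12 mm in x, 25 mm in y, 34 mm tall, with an eye 13 mm wide below its 6 mm top bar; the lock's shut shackle pin runs through the eye.
- lock: Loose dark steel lock, 0.6 kg, dial up; origin at its underside's centre, x towards the pull tab, z up; starts on the hasp plate, origin and axes as the case's. Body x = -46 to 48 mm, 52 mm wide (y), 36 mm high. A jaw open above and below (x = 20 to 36 mm, y = +-21 mm) takes the staple, 2 mm play in x. With the shackle open it lifts off straight up; 35 mm up it is clear of the staple.
- lock_grip (a point): Grip point amid the lock body, close to its centre of mass: lock x = -4 mm, y = 0, 26 mm above its underside; axes as the lock's. Here the body can be gripped from above across y (52 mm, flat parallel sides). The dial's top stands 46 mm above this point.
- dial (a joint): Dial angle, rad: 0 = pointer at the white index line on the lock's top (lock +x side); positive = counter-clockwise of it seen from above. Starts about 1.05 or 1.57 (two or three clicks), so turn it clockwise. A notch every 30 degrees (0.524 rad); each click takes about 0.08 N m; near a notch (0.15 rad) a freed dial is drawn home. Stops at -0.9 and 2.2. The shackle is freed only at 0.
- dial_grip (a point): Grip point on the dial's upright axis: lock x = -14 mm, y = 0, 64 mm above the lock's underside. The dial is a black disc (42 mm diameter, top 42 mm above the lock's underside) with an upright bar 14 mm wide, 35 mm long, its top 8 mm above this point. The point's x axis runs along the bar to its pointed end with a white line (the pointer) and turns with the dial; grip the bar across y.
- shackle (a joint): How far the shackle is pulled out along lock +x, m: 0 shut, 0.032 fully open at its stop. Sliding friction about 2 N, no spring: it stays where it is left. Blocked after about 1.5 mm when the dial is not in the open notch.
- shackle_grip (a point): Grip point in the shackle's upright pull tab, a bright steel block 14 mm in x, 22 mm in y, from 8 to 48 mm above the lock's underside. The point is 34 mm above the lock's underside, at lock x = 59 mm, y = 0 when shut, and moves with the tab; axes as the lock's. The tab stands 4 mm off the lock body when shut, so grip it across y.
Things that resemble listed ones, but are neither listed nor needed, are in the scene too. What is shaped like the lock but blue or yellow is not meant.

How it is judged (in metres and radians):
On the way, in this order (a step that is already met when the one before it is completed fails the run):
1. the dial stands in the open notch (within 0.15 rad of the index line) while the shackle is still shut (value of joint dial between -0.15 and 0.15 rad and value of joint shackle below 0.006 m), for 0.2 s.
2. the shackle is pulled out (more than 26 of its 32 mm) with the lock still on the hasp (value of joint shackle above 0.026 m and height (world z) of lock below 0.11 m), for 0.1 s.
3. the lock is lifted clear of the staple with the shackle open (value of joint shackle above 0.026 m and height (world z) of lock above 0.125 m), for 0.1 s.
At the end, for the whole second after the job is handed in: The gripper's fingers hold the lock still over the case, its underside 8 to 24 cm above the case's top (160 to 320 mm above the bench) and its centre within 20 cm sideways of the case's centre, dial up and level within 0.3 rad, the shackle out by more than 26 mm, the lock touching the case nowhere (height (world z) of lock between 0.16 and 0.32 m and horizontal distance between lock and case below 0.2 m and angle between lock's own z axis and vertical below 0.3 rad and value of joint shackle above 0.026 m and contact force between the fingers and lock above 2 N and contact force between lock and case below 0.1 N and linear speed of lock below 0.03 m/s and angular speed of lock below 0.3 rad/s); the arm keeps its last pose, push and grip.
It fails at once if one of the other things (crucibles, brass weight, white tub, wash bottle, spatula, dish) is shifted by more than 20 mm (distance of any of crucible_a, weight, tub, crucible_b, wash_bottle, spatula, dish from where it was at the start of the episode above 0.02 m).
It also fails if it takes over 54 s, if anything falls off the work surface, if the arm or the gripper's body presses on something with over 40 N, if the wrist force passes 120 N, or if a joint passes its speed limit or range.

### The arm

A 6-joint arm with a two-finger parallel gripper is mounted at the origin on the work surface. World frame = base frame: x ahead of the robot, y to its left, z up, the work surface at z = 0. Lengths are in mm, angles in rad, forces in N, time in s.
With the tool pointing down it reaches from about 350 to 875 mm from the base axis. Payload 4.2 kg.
Tool frame: the origin (TCP) lies midway between the tips of the shut fingers; the grasp point (between the pads) lies 19 mm behind it (arm.grip_point_offset is the distance from the TCP to the grasp point, in mm); z points along the fingers, x is the direction in which the jaws open and shut, and the axes are right-handed (so a half turn about z gives the same grasp; the last joint's range is limited). The gripper opens to 85 mm and grips with 20 to 120 N. Pads are 22 mm wide; open, the fingers measure 114 mm over their backs; the gripper's body (76 mm by 85 mm) begins 54 mm behind the grasp point. The pads swing forward as they close: fully open they stand 13 mm farther back than shut.
Start: joints at [-1.081, 0.385, 0.008, 0, -1.194, -0.259], TCP at [142.99, -608.402, 231.312] pointing down, gripper open.
Joint ranges: [-3.14, 3.14], [-1.21, 2.06], [-1.07, 1.41], [-3.16, 2.05], [-2.99, -0.16], [-3.1, 3.1]. Speed limits (rad/s): [2.79, 2.79, 3.14, 3.14, 3.14, 3.14].

### API

Orientations are given as a unit quaternion [x, y, z, w].
In Python, from bench import arm gives the robot as it stands.
- The arm moves only by the tool move_arm, never from a script. Its argument "targets" is a list of rows, each a list of 7 numbers: the shift along the tool's x, y, z in cm, then the turn, a rotation vector about the tool's x, y, z in degrees, then the closure in counts, from 0 (fully open) to 255 (shut). In form: [[x, y, z, wx, wy, wz, grip], ...]. A call has 1 to 20 rows; each row is the pose to reach, as a shift and turn from the pose commanded when the call began, along the tool's axes at that moment; what a row does not reach only later rows make up. A row lasts 1/8 s, in which the tool goes at most 62.5 mm and 10.7 degrees, less where a joint would pass 70% of its speed; a pose out of reach is approached as far as the arm can. A call with a gripper value outside its range is refused whole. The fingers move at their own pace and stop on an object; the grip force is fixed at half the most. Time passes only in rows, so rows that repeat a pose let the fingers close. It gives the time, the measured TCP pose, the force and the opening at its end, in the units of the state.
- arm.read_state(): the state, without advancing time (a new reading comes with each control period).
- arm.get_image(name): name is "side" or "top" or "wrist"; returns (picture, depth): 400x640x3 uint8, blue, green, red; 400x640 float32, mm along the optical axis (not along the pixel's ray), 0 where there is no reading.
- arm.camera_params(name): a dict with "mtx" (3x3 intrinsics, pixels), "world_to_cam" (4x4, takes a point from world to camera coordinates); the wrist camera has in their place "mount" (4x4, takes a point from camera to tool coordinates, whose origin is the TCP and whose axes are the tool frame's). Camera axes: x right, y down, z forward; pixel columns grow to the right and rows downward; lengths in mm; the calibration is good to about 2 mm. A picture is of the moment at which its call begins: read the wrist's pose just before it. camera_params takes no time and is no camera call.
- arm.job_done(): hands the job in, once; it reports no verdict.
Trained networks look in the newest picture that a camera, given by its name, has taken for a name from the list of things; names that differ only in an ending like _2 or _b are one class to them, and where a whole thing is asked for, a point or a joint stands for the part that bears it (a point fixed in the world has none). Each returns a list of dicts, best first, with "score" (0 to 1); they miss things now and then, are a little off and sometimes report something else, mostly with a low value. They report only what shows in the picture. A call takes as long as a camera call. They do not tell look-alikes from the thing itself.
- arm.search_frame(thing, camera): "bbox" ([left, top, right, bottom] in pixels, round what is visible of it).
- arm.tip_of(thing, camera): "uv" ([column, row] in pixels: a listed point, or the origin of a listed thing).
The state is a dict: "clock": time; "joints": joint angles; "joint_vel": joint speeds; "joint_efforts": joint torques, N m; "position": TCP position; "ee_rot": TCP orientation; "contact_force": force on the tool from outside, world axes, zero at the start; "wrist_torque": the same for the moment, N m; "gripper_width": finger opening in mm.
Only numpy, scipy, OpenCV 4.12 (cv2) and the standard library are available. Lean on these libraries where they do the work, as an engineer would, in place of code of your own. Each camera call takes 0.05 s, during which the arm holds its last target.

## Working session

There is one attempt and no reset: what is moved stays moved. The work goes in short steps, Python scripts to look and compute and a tool call to move; the robot and the scene stay as the last step left them, time stands still between calls to the robot, and variables do not carry over. Pictures are saved under pics/ and viewed, and the job is handed in when it is done.

Besides the shell and the picture viewer there is one more tool, called as name(argument=value, ...) on one line, values as JSON. move_arm: Moves the arm, as the interface text tells. Its arguments: {"type":"object","properties":{"targets":{"type":"array","items":{"type":"array","items":{"type":"number"}}}},"required":["targets"]}

```bash
ls; mkdir -p pics
python3 - <<'E'
from bench import arm
import cv2,numpy as np
print(arm.read_state())
for n in ("side","top","wrist"):
    p,d=arm.get_image(n); cv2.imwrite(f"pics/a_{n}.png",p); np.save(f"pics/a_{n}.npy",d)
    print(n,arm.camera_params(n))
    for t in ("lock","dial_grip","shackle_grip","staple","lock_grip"):
        try: print(t,arm.tip_of(t,n))
        except Exception as e: print(t,e)
E
```

```text
pics
{'clock': 0.0, 'joints': array([-1.08136496e+00,  3.85577692e-01,  6.60486620e-03, -5.03366966e-04,
       -1.19399330e+00, -2.58578246e-01]), 'joint_vel': array([-6.56421810e-04, -1.52053096e-03,  1.10099774e-03,  2.91028926e-04,
        6.42613777e-04,  4.61183621e-05]), 'joint_efforts': array([-5.95526526e-04, -3.92289197e+01,  1.88396466e+01,  4.18595821e+00,
       -4.54831752e-03,  4.45875401e-06]), 'position': array([ 142.87449052, -607.84316497,  230.19997421]), 'ee_rot': array([ 6.21036132e-01,  7.83781150e-01,  6.48245735e-04, -9.00837016e-04]), 'contact_force': array([-0.03958682, -0.10408493, -0.3849424 ]), 'wrist_torque': array([-0.025398  , -0.02686497, -0.03913594]), 'gripper_width': 85.1706911611337}
side {'mtx': array([[509.20594898,   0.        , 317.25131401],
       [  0.        , 509.20594898, 201.12810932],
       [  0.        ,   0.        ,   1.        ]]), 'world_to_cam': array([[-8.79962582e-01, -4.74762527e-01, -1.63216939e-02,
         3.88763801e+02],
       [-3.48375296e-01,  6.68302567e-01, -6.57271886e-01,
         1.78532277e+02],
       [ 3.2295
[... 2290 characters left out ...]
: 0.6}]
wrist {'mtx': array([[278.41796499,   0.        , 320.61308552],
       [  0.        , 278.41796499, 199.16027878],
       [  0.        ,   0.        ,   1.        ]]), 'mount': array([[ 9.99999728e-01,  5.46694849e-04, -4.95621341e-04,
         3.79123877e-01],
       [-4.00589587e-04,  9.66258537e-01,  2.57573831e-01,
        -6.42472274e+01],
       [ 6.19712639e-04, -2.57573562e-01,  9.66258493e-01,
        -1.42797915e+02],
       [ 0.00000000e+00,  0.00000000e+00,  0.00000000e+00,
         1.00000000e+00]])}
lock [{'uv': [466.7, 386.7], 'score': 0.95}]
dial_grip []
shackle_grip [{'uv': [627.8, 336.0], 'score': 0.77}, {'uv': [516.1, 399.0], 'score': 0.54}]
staple []
lock_grip []
```

View pics/a_top.png

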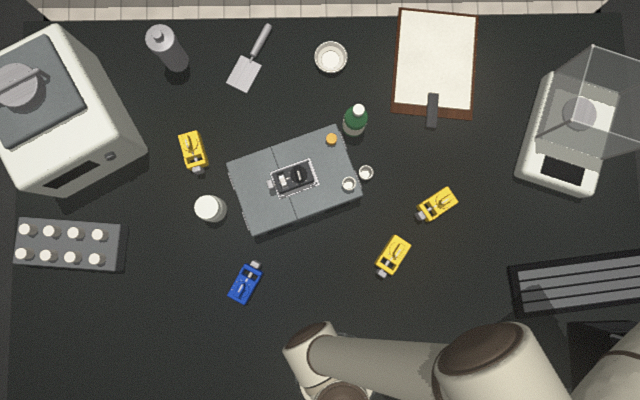

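View pics/a_side.png

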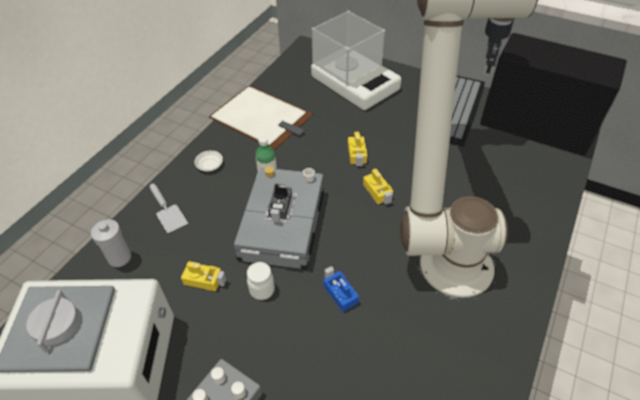

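Run:
```python
import cv2
a=cv2.imread('pics/a_top.png')[120:240,210:370]; cv2.imwrite('pics/crop_top.png',cv2.resize(a,(800,600),interpolation=cv2.INTER_CUBIC))
a=cv2.imread('pics/a_side.png')[140:260,200:360]; cv2.imwrite('pics/crop_side.png',cv2.resize(a,(800,600),interpolation=cv2.INTER_CUBIC))
```

```text
(no output)
```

View pics/crop_top.png

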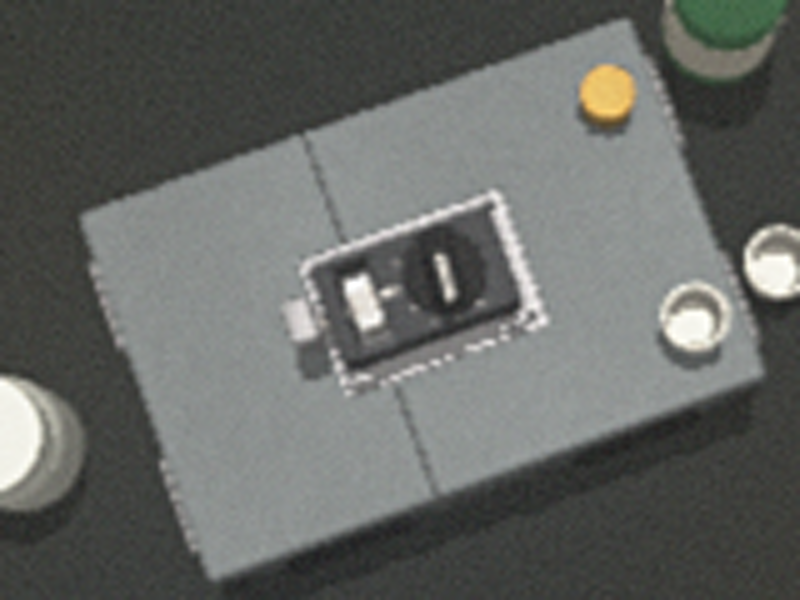

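View pics/crop_side.png

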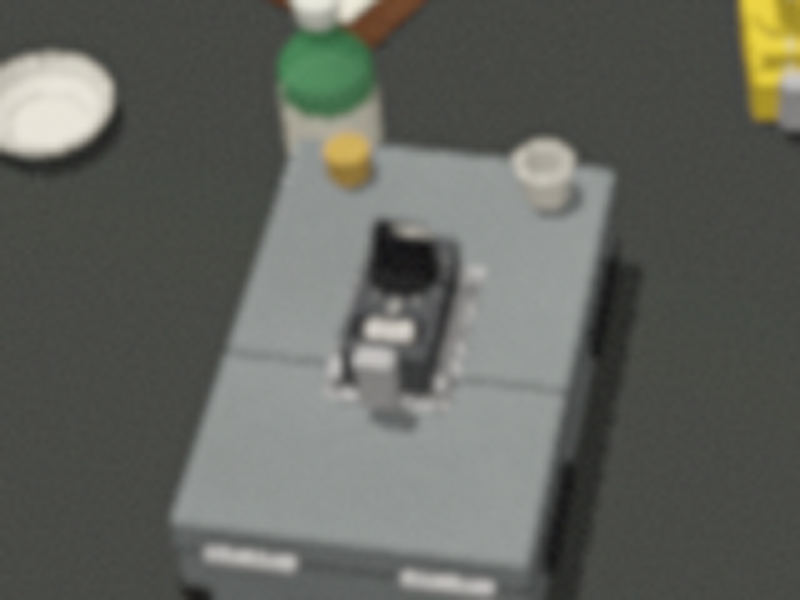

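The top view shows the grey case with the lock on its hasp. The tab is near (270,184), the dial near (299,173) and the staple near (282,181). Lock +x points left in the image, roughly world +y. The pointer isn't readable yet. Next I'll triangulate.

```bash
cat > h.py <<'E'
import numpy as np,cv2
from bench import arm
from scipy.spatial.transform import Rotation as R
def T_tool(s=None):
    s=s or arm.read_state(); T=np.eye(4); T[:3,:3]=R.from_quat(s['ee_rot']).as_matrix(); T[:3,3]=s['position']; return T
def w2c(n,T=None):
    p=arm.camera_params(n)
    return p['mtx'], (p['world_to_cam'] if 'world_to_cam' in p else np.linalg.inv(T@p['mount']))
def ray(n,uv,T=None):
    K,M=w2c(n,T); d=np.linalg.solve(K,[uv[0],uv[1],1.]); C=np.linalg.inv(M)
    return C[:3,3],C[:3,:3]@d
def at_z(n,uv,z,T=None):
    o,d=ray(n,uv,T); return o+d*(z-o[2])/d[2]
def tri(rays):
    A=0;b=0
    for o,d in rays:
        d=d/np.linalg.norm(d);P=np.eye(3)-np.outer(d,d);A=A+P;b=b+P@o
    x=np.linalg.solve(A,b); return x,[np.linalg.norm((np.eye(3)-np.outer(d,d)/(d@d))@(x-o)) for o,d in rays]
def proj(n,X,T=None):
    K,M=w2c(n,T); X=np.atleast_2d(X); c=X@M[:3,:3].T+M[:3,3]; q=c@K.T; return q[:,:2]/q[:,2:]
E
python3 - <<'E'
from h import *
for n,a,b in [("staple",(282.8,180.9),(276.4,216.3)),("shackle_grip",(270.6,182.5),(276.4,213.3)),("dial_grip",(296.2,173.9),(283,183.8)),("lock_grip",(296.5,177),(280.8,199.7))]:
    print(n,tri([ray("top",a),ray("side",b)]))
c=[at_z("top",(210+x/5,120+y/5),80) for x,y in [(80,213),(630,18),(763,375),(212,578)]]
c=np.array(c);print(c); m=c.mean(0);print(m,[np.linalg.norm(c[i]-c[i-1]) for i in range(4)])
d=(c[0]-c[1])+(c[3]-c[2]);print(d,np.degrees(np.arctan2(d[1],d[0])))
D=np.load('pics/a_top.npy')
from h import ray
for uv in [(255,190),(320,160),(310,200)]:
    o,dd=ray("top",uv);print(o+dd*D[uv[1],uv[0]])
E
```

```text
staple (array([505.05043438, 128.09579608,  67.97066218]), [np.float64(0.2997153924870262), np.float64(0.29971539248717827)])
shackle_grip (array([490.70071072, 152.2812574 , 116.26133637]), [np.float64(4.3857931216972466), np.float64(4.385793121697077)])
dial_grip (array([502.61694307,  87.77482666, 168.1685485 ]), [np.float64(3.206397347006606), np.float64(3.2063973470067855)])
lock_grip (array([509.20607955,  91.56618097, 101.05494326]), [np.float64(0.025139231916320684), np.float64(0.025139231916234208)])
[[553.83034501 269.93864322  80.        ]
 [648.54599415 -11.70441477  80.        ]
 [462.50839835 -73.31993962  80.        ]
 [367.77233123 205.39198224  80.        ]]
[508.16426718  97.57656777  80.        ] [np.float64(196.9361722339834), np.float64(297.1428382187977), np.float64(195.97566162925793), np.float64(294.372651248959)]
[-189.45171627  560.35497985    0.        ] 108.68000043480394
[482.07749138 197.55826697  80.12816529]
[554.79009368  31.88131254  79.98520621]
[453.33664316  59.80458311  78.94944342]
```

```bash
cat >> h.py <<'E'
def goal(x,y,z,yaw):
    """tool down, tool x at yaw deg"""
    a=np.radians(yaw); X=np.array([np.cos(a),np.sin(a),0]);Z=np.array([0,0,-1.]);Y=np.cross(Z,X)
    T=np.eye(4);T[:3,:3]=np.c_[X,Y,Z];T[:3,3]=(x,y,z);return T
def rel(T,T0=None):
    T0=T_tool() if T0 is None else T0
    D=np.linalg.inv(T0)@T; print("shift cm",np.round(D[:3,3]/10,2),"rot deg",np.round(np.degrees(R.from_matrix(D[:3,:3]).as_rotvec()),2))
E
python3 - <<'E'
from h import *
T0=T_tool(); print(T0)
rel(goal(508,98,260,198.7));
E
```

```text
[[-2.28699229e-01  9.73497130e-01  6.95861423e-06  1.42977171e+02]
 [ 9.73497130e-01  2.28699228e-01  1.99817432e-05 -6.08402944e+02]
 [ 1.78607399e-05  1.13440002e-05 -1.00000000e+00  2.31299814e+02]
 [ 0.00000000e+00  0.00000000e+00  0.00000000e+00  1.00000000e+00]]
shift cm [60.42 51.69 -2.87] rot deg [  0.    -0.   -95.48]
```

move_arm(targets=[[60.4,51.7,-2.9,0,0,-95.5,0],[60.4,51.7,-2.9,0,0,-95.5,0],[60.4,51.7,-2.9,0,0,-95.5,0],[60.4,51.7,-2.9,0,0,-95.5,0],[60.4,51.7,-2.9,0,0,-95.5,0],[60.4,51.7,-2.9,0,0,-95.5,0],[60.4,51.7,-2.9,0,0,-95.5,0],[60.4,51.7,-2.9,0,0,-95.5,0],[60.4,51.7,-2.9,0,0,-95.5,0],[60.4,51.7,-2.9,0,0,-95.5,0],[60.4,51.7,-2.9,0,0,-95.5,0],[60.4,51.7,-2.9,0,0,-95.5,0],[60.4,51.7,-2.9,0,0,-95.5,0],[60.4,51.7,-2.9,0,0,-95.5,0],[60.4,51.7,-2.9,0,0,-95.5,0],[60.4,51.7,-2.9,0,0,-95.5,0]])

```text
clock: 2.9
position: [507.6, 96.8, 260.5]
ee_rot: [-0.162, 0.987, 0.0, 0.0]
contact_force: [-1.4, -0.1, 0.4]
gripper_width: 85.3
```

Run:
```python
from h import *
s=arm.read_state();T=T_tool(s);print(s['clock'],s['joints'],T)
p,d=arm.get_image("wrist");cv2.imwrite("pics/b_wrist.png",p);np.save("pics/b.npy",d);np.save("pics/b_T.npy",T)
for t in ("dial_grip","shackle_grip","staple","lock_grip"): print(t,arm.tip_of(t,"wrist"))
```

```text
2.9 [ 5.02897938e-01  1.78790791e-01 -2.05881517e-01  7.02147594e-06
 -1.18606370e+00 -1.77252275e-01] [[-9.47443518e-01 -3.19923079e-01  5.59845137e-05  5.07627405e+02]
 [-3.19923078e-01  9.47443520e-01  2.33676310e-05  9.68484164e+01]
 [-6.05180092e-05  4.22877259e-06 -9.99999998e-01  2.60513495e+02]
 [ 0.00000000e+00  0.00000000e+00  0.00000000e+00  1.00000000e+00]]
dial_grip [{'uv': [566.1, 5.1], 'score': 0.82}, {'uv': [317.4, 181.3], 'score': 0.75}]
shackle_grip [{'uv': [315.9, 241.9], 'score': 0.71}, {'uv': [570.9, 70.0], 'score': 0.61}, {'uv': [245.6, 321.4], 'score': 0.51}]
staple [{'uv': [321.0, 204.5], 'score': 0.74}]
lock_grip [{'uv': [319.5, 185.1], 'score': 0.74}]
```

View pics/b_wrist.png

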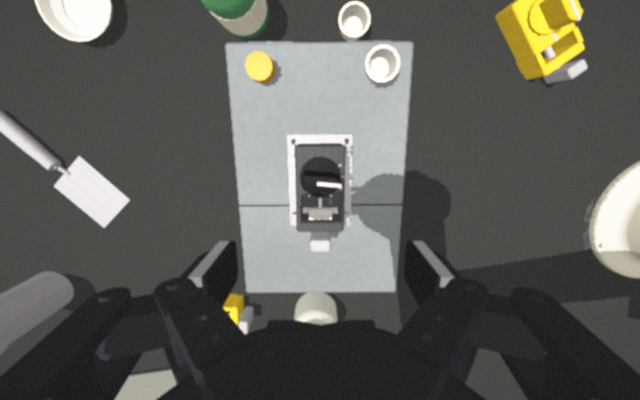

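The wrist view shows the case aligned with the image. The tab is at (320,245), the dial at (320,178), and the pointer's white line points right to (341,186), so the dial is at about 1.5 rad. I'll take a closer second view.

Run:
```python
from h import *
rel(goal(513,84,205,198.7))
```

```text
shift cm [-0.05 -1.42  5.56] rot deg [ 0.01  0.03 -0.03]
```

move_arm(targets=[[0,-1.4,5.5,0,0,0,0],[0,-1.4,5.5,0,0,0,0],[0,-1.4,5.5,0,0,0,0],[0,-1.4,5.5,0,0,0,0]])

```text
clock: 3.65
position: [513.8, 85.3, 207.4]
ee_rot: [-0.163, 0.987, 0.0, 0.002]
contact_force: [-0.3, -0.8, 1.2]
gripper_width: 85.5
```

Run:
```python
from h import *
s=arm.read_state();T=T_tool(s);print(s['clock'],s['joints'],T)
p,d=arm.get_image("wrist");cv2.imwrite("pics/c_wrist.png",p);np.save("pics/c.npy",d);np.save("pics/c_T.npy",T)
for t in ("dial_grip","shackle_grip","staple","lock_grip"): print(t,arm.tip_of(t,"wrist"))
cv2.imwrite("pics/c_crop.png",cv2.resize(p[100:290,220:420],(800,760)[:2] and (600,570),interpolation=cv2.INTER_CUBIC))
```

```text
3.65 [ 4.76641663e-01  2.25699913e-01 -2.84886724e-01  6.97989790e-04
 -1.05623965e+00 -1.49631113e-01] [[-9.46889172e-01 -3.21537569e-01  3.80639265e-03  5.13810601e+02]
 [-3.21535015e-01  9.46896822e-01  1.28160321e-03  8.52569827e+01]
 [-4.01634468e-03 -1.03523183e-05 -9.99991934e-01  2.07443476e+02]
 [ 0.00000000e+00  0.00000000e+00  0.00000000e+00  1.00000000e+00]]
dial_grip [{'uv': [494.0, 368.6], 'score': 0.88}, {'uv': [323.2, 213.3], 'score': 0.81}, {'uv': [170.2, 368.3], 'score': 0.76}]
shackle_grip [{'uv': [611.4, 75.8], 'score': 0.81}, {'uv': [319.9, 274.3], 'score': 0.58}]
staple [{'uv': [324.2, 228.8], 'score': 0.69}]
lock_grip [{'uv': [580.5, 21.3], 'score': 0.8}, {'uv': [324.7, 211.3], 'score': 0.66}, {'uv': [473.1, 340.9], 'score': 0.66}]
```

View pics/c_crop.png

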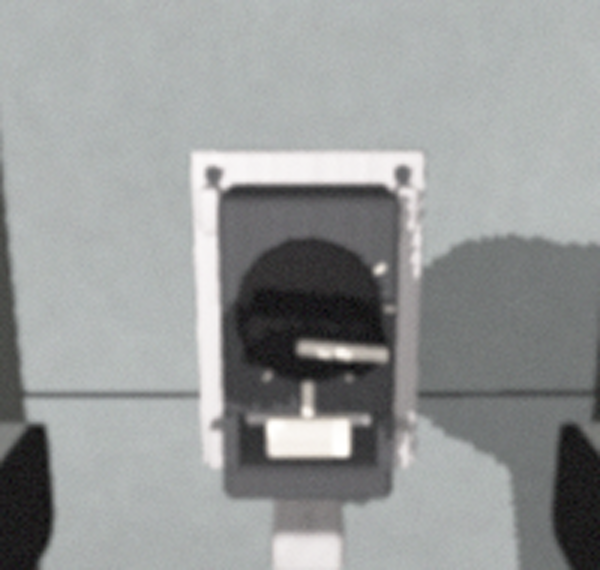

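Run:
```python
from h import *
T=np.load('pics/c_T.npy');Tb=np.load('pics/b_T.npy')
p=cv2.imread('pics/c_wrist.png')
q=(np.clip(p[180:235,285:365].astype(float)/90,0,1)**0.6*255).astype(np.uint8)
cv2.imwrite('pics/c_crop2.png',cv2.resize(q,(800,550),interpolation=cv2.INTER_CUBIC))
f=lambda x,y:(220+x/3,100+y/3)
yaw=108.7;a=np.radians(yaw);ex=np.array([np.cos(a),np.sin(a),0]);ey=np.array([-np.sin(a),np.cos(a),0])
O=np.array([508.2,97.6,83])
loc=lambda X:np.round([(X-O)@ex,(X-O)@ey,X[2]-83],1)
print('line',loc(at_z("wrist",f(295,347),155,T)),loc(at_z("wrist",f(388,355),155,T)))
print('tab top',[loc(at_z("wrist",f(*c),131,T)) for c in [(275,535),(342,535),(272,570),(343,570)]])
print('body top corners',[loc(at_z("wrist",f(*c),119,T)) for c in [(222,187),(397,187),(392,497),(226,497)]])
print('plate',[loc(at_z("wrist",f(*c),83,T)) for c in [(190,152),(424,152)]])
print('seam',[loc(at_z("wrist",f(*c),80,T)) for c in [(25,394),(590,394)]])
D=np.load('pics/c.npy')
def P(u,v):
    o,d=ray("wrist",(u,v),T);return loc(o+d*D[int(v),int(u)])
for c in [(305,215),(345,352),(310,530),(300,270),(310,440),(300,480),(100,200),(500,200)]: 
    u,v=f(*c);print(c,P(u,v))
for t,b,c in [("dial",(317.4,181.3),(323.2,213.3)),("shackle",(315.9,241.9),(319.9,274.3)),("lockg",(319.5,185.1),(324.7,211.3))]:
    X,e=tri([ray("wrist",b,Tb),ray("wrist",c,T)]);print(t,loc(X),e)
```

```text
line [-13.8  -4.1  72. ] [-11.7  18.8  72. ]
tab top [array([ 52.4, -10.3,  48. ]), array([52.3,  9.4, 48. ]), array([ 64.1, -11.3,  48. ]), array([64. ,  9.9, 48. ])]
body top corners [array([-48.4, -24.7,  36. ]), array([-48.4,  23.8,  36. ]), array([46.4, 25.2, 36. ]), array([ 46.6, -25.7,  36. ])]
plate [array([-54.7, -38.1,   0. ]), array([-54.8,  36. ,   0. ])]
seam [array([ 28.5, -98.3,  -3. ]), array([28. , 96.9, -3. ])]
(305, 215) [-40.4  -1.7  34.7]
(345, 352) [-12.9   8.1  73.1]
(310, 530) [53.   0.  44.1]
(300, 270) [-26.3  -3.   42.5]
(310, 440) [28.6  0.  33.8]
(300, 480) [41.3 -3.  34.9]
(100, 200) [-39.1 -68.1  -2.2]
(500, 200) [-39.1  61.7  -3.3]
dial [-17.4  -1.7  78.1] [np.float64(1.15050455033051), np.float64(1.1505045503306117)]
shackle [70.2 -4.4 10.5] [np.float64(1.2030858387536951), np.float64(1.2030858387536563)]
lockg [-3.5  0.  29.3] [np.float64(1.1466642656336326), np.float64(1.146664265633603)]
```

View pics/c_crop2.png

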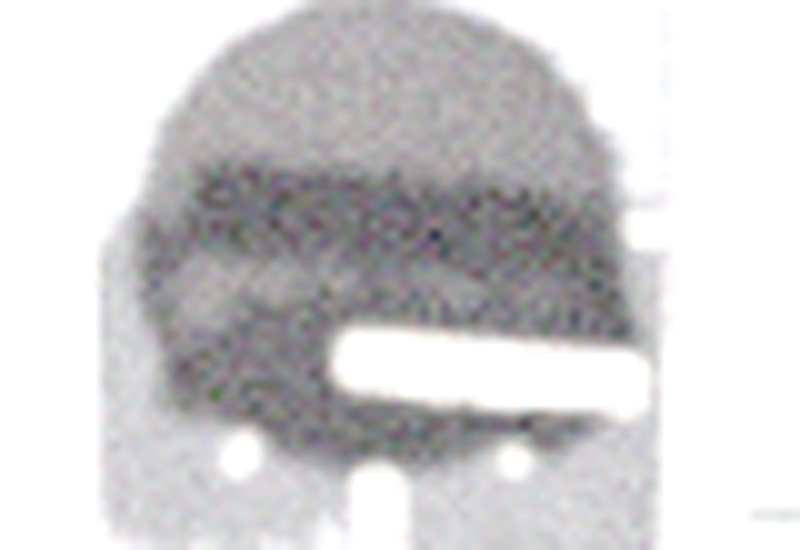

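Measured heights agree with the text: tab top 44–48 mm, dial bar top 73 mm and body top 35 mm. The pointer reads about 85°, so the dial starts at about 1.57 rad. Now I'll work out the dial grasp.

```bash
cat >> h.py <<'E'
yaw=108.7;_a=np.radians(yaw);ex=np.array([np.cos(_a),np.sin(_a),0]);ey=np.array([-np.sin(_a),np.cos(_a),0])
O=np.array([508.2,97.6,83])-1.0*ex-0.6*ey
def L(x,y,z): return O+x*ex+y*ey+np.array([0,0,z])
loc=lambda X:np.round([(X-O)@ex,(X-O)@ey,X[2]-83],1)
E
python3 - <<'E'
from h import *
s=arm.read_state();print(s['position'],s['joints'])
d=L(-14,0,0);print(d)
rel(goal(d[0],d[1],131,108.7+86.5+90))
E
```

```text
[512.85301681  84.86792387 206.04403156] [ 4.76516919e-01  2.26582654e-01 -2.87272996e-01  9.84375923e-05
 -1.05556643e+00 -1.49436184e-01]
[513.57752103  83.58421363  83.        ]
shift cm [-0.02 -0.15  7.5 ] rot deg [-5.000e-02  7.000e-02 -8.646e+01]
```

move_arm(targets=[[0,-0.15,0,0,0,-86.5,0],[0,-0.15,0,0,0,-86.5,0],[0,-0.15,0,0,0,-86.5,0],[0,-0.15,0,0,0,-86.5,0],[0,-0.15,0,0,0,-86.5,0],[0,-0.15,0,0,0,-86.5,0],[0,-0.15,0,0,0,-86.5,0],[0,-0.15,0,0,0,-86.5,0],[0,-0.15,0,0,0,-86.5,0],[0,-0.15,0,0,0,-86.5,0],[0,-0.15,0,0,0,-86.5,0]])

```text
clock: 5.28
position: [513.1, 83.2, 205.4]
ee_rot: [0.794, -0.608, -0.0, -0.0]
contact_force: [-0.6, -0.5, -0.6]
gripper_width: 85.4
```

Run:
```python
from h import *
s=arm.read_state();T=T_tool(s);print(s['clock'],s['joints'],T[:3,3])
p,d=arm.get_image("wrist");cv2.imwrite("pics/d_wrist.png",p);np.save("pics/d_T.npy",T)
d=L(-14,0,0)
rel(goal(d[0],d[1],131,108.7+86.5+90))
```

```text
5.275 [ 4.73221911e-01  2.27786256e-01 -2.87487051e-01 -3.49488353e-05
 -1.05546483e+00  1.36186244e+00] [513.08375146  83.19281498 205.35151566]
shift cm [-0.03 -0.06  7.44] rot deg [-0.   -0.   -0.04]
```

View pics/d_wrist.png

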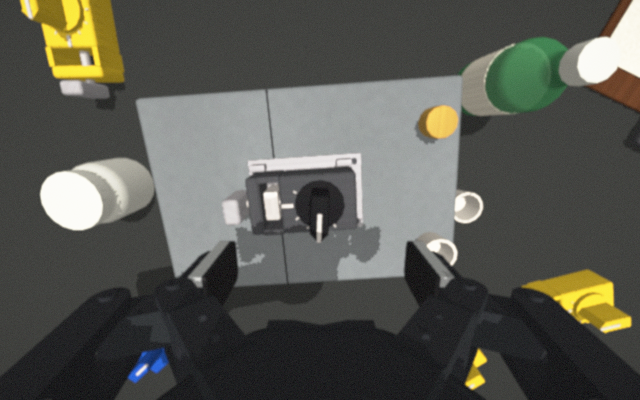

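The wrist view shows the bar upright at column 320, midway between the fingers. The crucible is well outside the finger. I'll descend and grip.

move_arm(targets=[[0,0,4.0,0,0,0,0],[0,0,7.4,0,0,0,0],[0,0,7.4,0,0,0,0],[0,0,7.4,0,0,0,0],[0,0,7.4,0,0,0,255],[0,0,7.4,0,0,0,255],[0,0,7.4,0,0,0,255],[0,0,7.4,0,0,0,255],[0,0,7.4,0,0,0,255],[0,0,7.4,0,0,0,255],[0,0,7.4,0,0,0,255]])

```text
clock: 6.7
position: [513.2, 83.7, 131.7]
ee_rot: [0.795, -0.607, 0.0, -0.0]
contact_force: [-2.7, 3.7, 3.9]
gripper_width: 12.8
```

Run:
```python
from h import *
s=arm.read_state();T=T_tool(s);print({k:np.round(v,3) for k,v in s.items()})
p,d=arm.get_image("wrist");cv2.imwrite("pics/e_wrist.png",p)
p,d=arm.get_image("side");cv2.imwrite("pics/e_side.png",cv2.resize(p[120:260,200:360],None,fx=4,fy=4,interpolation=cv2.INTER_CUBIC))
```

```text
{'clock': np.float64(6.7), 'joints': array([ 0.474,  0.306, -0.387, -0.   , -0.876,  1.363]), 'joint_vel': array([ 0.   , -0.001,  0.002, -0.   , -0.001, -0.   ]), 'joint_efforts': array([ -2.566, -29.758,  14.464,   4.086,   0.154,  -0.053]), 'position': array([513.217,  83.661, 131.669]), 'ee_rot': array([ 0.795, -0.607,  0.   , -0.   ]), 'contact_force': array([-2.709,  3.697,  3.9  ]), 'wrist_torque': array([1.221, 0.791, 0.026]), 'gripper_width': np.float64(12.845)}
```

View pics/e_wrist.png

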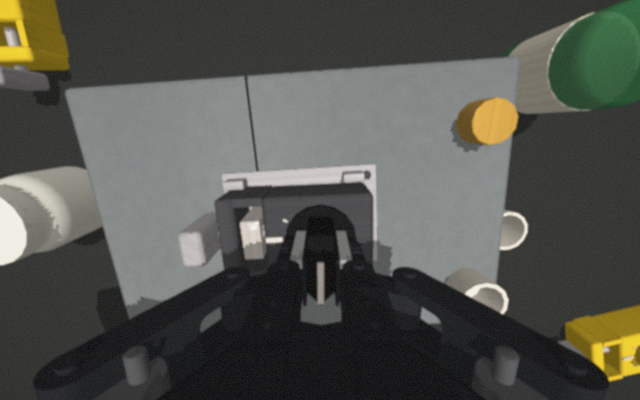

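View pics/e_side.png

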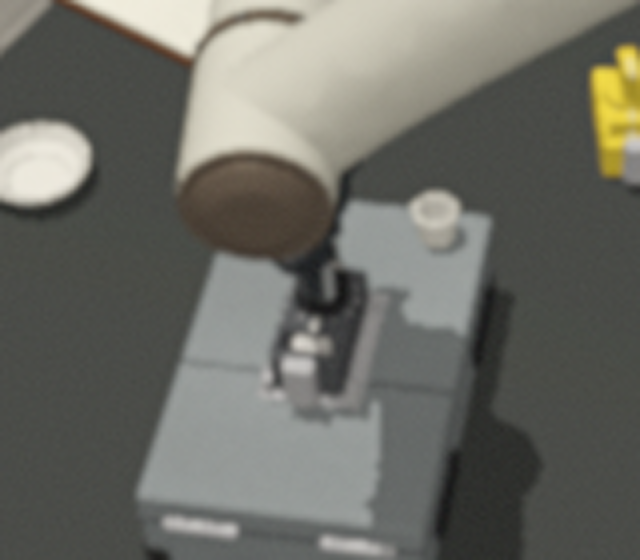

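move_arm(targets=[[0,0,0,0,0,9,255],[0,0,0,0,0,18,255],[0,0,0,0,0,27,255],[0,0,0,0,0,36,255],[0,0,0,0,0,45,255],[0,0,0,0,0,54,255],[0,0,0,0,0,63,255],[0,0,0,0,0,72,255],[0,0,0,0,0,80,255],[0,0,0,0,0,86.5,255],[0,0,0,0,0,86.5,255],[0,0,0,0,0,86.5,255],[0,0,0,0,0,86.5,255]])

```text
clock: 8.43
position: [513.3, 84.0, 131.7]
ee_rot: [-0.163, 0.987, 0.001, 0.0]
contact_force: [-3.7, 6.1, 5.7]
gripper_width: 13.2
```

Run:
```python
from h import *
s=arm.read_state();T=T_tool(s);print({k:np.round(v,3) for k,v in s.items()}); print(np.degrees(np.arctan2(T[1,0],T[0,0])))
p,d=arm.get_image("wrist");cv2.imwrite("pics/f_wrist.png",p)
```

```text
{'clock': np.float64(8.425), 'joints': array([ 0.474,  0.306, -0.387, -0.001, -0.876, -0.147]), 'joint_vel': array([-0.001,  0.   , -0.002,  0.001, -0.   , -0.   ]), 'joint_efforts': array([ -3.135, -29.823,  14.221,   4.402,   0.137,   0.067]), 'position': array([513.268,  84.009, 131.702]), 'ee_rot': array([-0.163,  0.987,  0.001,  0.   ]), 'contact_force': array([-3.664,  6.074,  5.715]), 'wrist_torque': array([ 1.657,  0.951, -0.037]), 'gripper_width': np.float64(13.185)}
-161.29124655752395
```

View pics/f_wrist.png

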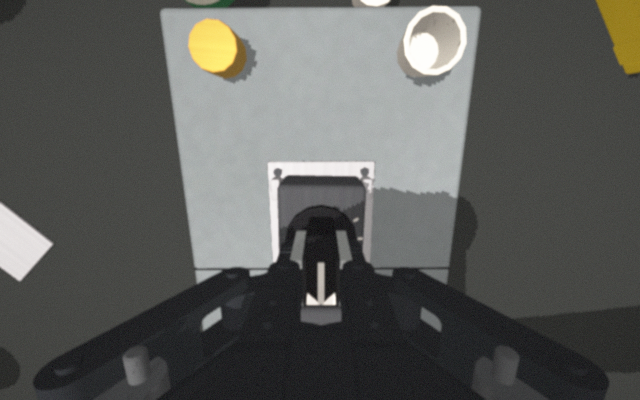

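The dial turned with the gripper, and the lock is still square in the image. I'll release, rise and check.

move_arm(targets=[[0,0,0,0,0,0,0],[0,0,0,0,0,0,0],[0,0,0,0,0,0,0],[0,0,0,0,0,0,0],[0,0,-2.0,0,0,0,0],[0,-1,-6.0,0,0,0,0],[0,-1,-8.0,0,0,0,0],[0,-1,-8.0,0,0,0,0],[0,-1,-8.0,0,0,0,0]])

```text
clock: 9.6
position: [515.5, 73.5, 210.2]
ee_rot: [-0.163, 0.987, -0.0, -0.001]
contact_force: [-0.3, 0.4, -0.3]
gripper_width: 85.3
```

Run:
```python
from h import *
s=arm.read_state();T=T_tool(s);print(s['clock'],s['position'],s['contact_force'],s['gripper_width'])
p,d=arm.get_image("wrist");np.save("pics/g.npy",d);np.save("pics/g_T.npy",T)
cv2.imwrite("pics/g_wrist.png",p)
cv2.imwrite("pics/g_crop.png",cv2.resize((np.clip(p[100:290,220:420]/160.,0,1)**.7*255).astype(np.uint8),(600,570),interpolation=cv2.INTER_CUBIC))
```

```text
9.6 [515.53431231  73.51764982 210.15930899] [-0.32261821  0.40587341 -0.32661367] 85.3468774146962
```

View pics/g_crop.png

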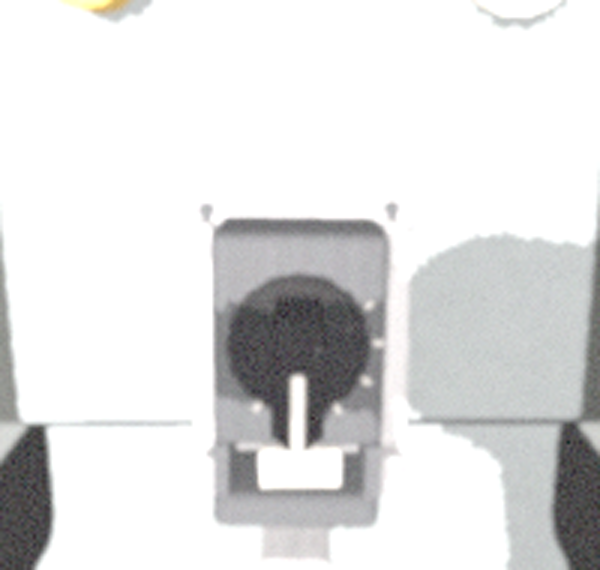

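The pointer's white line at (297,375–450) in the crop points straight at the index, so the dial is home. Now I'll measure the tab.

Run:
```python
from h import *
T=np.load('pics/g_T.npy');p=cv2.imread('pics/g_wrist.png');D=np.load('pics/g.npy')
cv2.imwrite("pics/g_tab.png",cv2.resize(p[260:310,285:355],(700,500),interpolation=cv2.INTER_CUBIC))
for u,v in [(310,280),(320,283),(318,290),(318,295)]:
    o,d=ray("wrist",(u,v),T);print((u,v),loc(o+d*D[v,u]))
print(proj("wrist",[L(x,y,48) for x in(52,66) for y in (-11,11)],T))
s=L(64,0,0); print(s); rel(goal(s[0],s[1],83+39-19,198.7))
```

```text
(310, 280) [52.2 -9.2 36.1]
(320, 283) [53.   0.2 40. ]
(318, 290) [54.9 -1.6 48.4]
(318, 295) [59.8 -1.6 48.8]
[[307.56958472 286.91416534]
 [331.97658692 286.87577785]
 [307.74720004 300.45600883]
 [331.80679281 300.41391624]]
[488.56970776 157.46661529  83.        ]
shift cm [-0.18  8.82 10.69] rot deg [ 0.   -0.16  0.02]
```

View pics/g_tab.png

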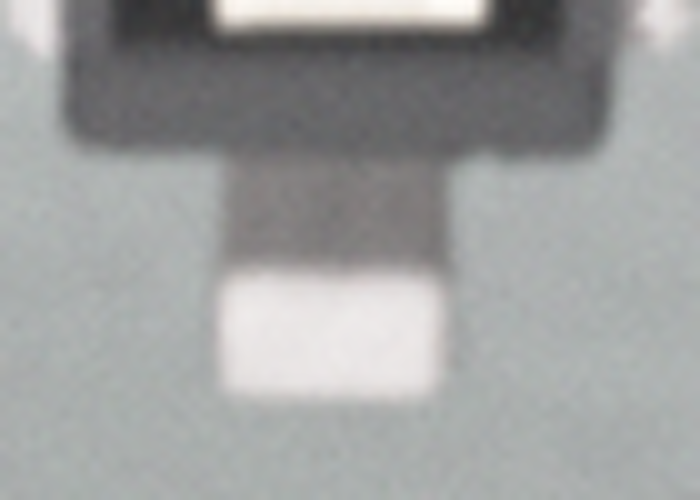

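move_arm(targets=[[-0.2,5.0,0,0,0,0,0],[-0.2,8.8,2,0,0,0,0],[-0.2,8.8,3,0,0,0,0],[-0.2,8.8,3,0,0,0,0],[-0.2,8.8,3,0,0,0,0]])

```text
clock: 10.28
position: [490.4, 157.0, 181.4]
ee_rot: [-0.162, 0.987, -0.0, 0.0]
contact_force: [0.2, -0.6, 0.5]
gripper_width: 85.2
```

Run:
```python
from h import *
s=arm.read_state();T=T_tool(s);print(s['clock'],s['position'],s['contact_force'],s['gripper_width'])
p,d=arm.get_image("wrist");np.save("pics/h_T.npy",T)
cv2.imwrite("pics/h_wrist.png",p)
print(proj("wrist",[L(x,y,48) for x in(52,66) for y in (-11,11)],T))
g=T@np.array([0,0,0,1]);print(loc(g[:3]))
s=L(64,0,0); rel(goal(s[0],s[1],83+39-19,198.7))
```

```text
10.275 [490.35625801 157.0401798  181.39295224] [ 0.24523755 -0.55106993  0.54922974] 85.20979036919599
[[308.70938344 202.41694542]
 [339.23911257 202.40116915]
 [308.92218253 220.79785287]
 [338.91149881 220.77948524]]
[63.  -1.6 98.4]
shift cm [0.17 0.1  7.86] rot deg [-0.    0.03 -0.04]
```

View pics/h_wrist.png

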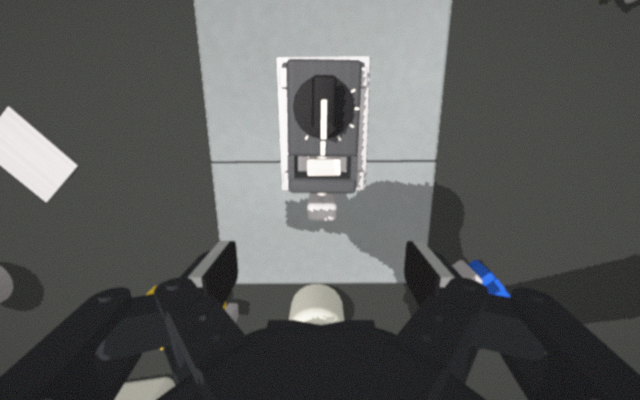

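move_arm(targets=[[0.05,0.1,4,0,0,0,0],[0.05,0.1,7.8,0,0,0,0],[0.05,0.1,7.8,0,0,0,0],[0.05,0.1,7.8,0,0,0,0],[0.05,0.1,7.8,0,0,0,255],[0.05,0.1,7.8,0,0,0,255],[0.05,0.1,7.8,0,0,0,255],[0.05,0.1,7.8,0,0,0,255],[0.05,0.1,7.8,0,0,0,255],[0.05,0.1,7.8,0,0,0,255]])

```text
clock: 11.58
position: [489.3, 158.6, 103.8]
ee_rot: [-0.163, 0.987, 0.0, 0.0]
contact_force: [-2.7, -0.3, 5.0]
gripper_width: 20.7
```

Run:
```python
from h import *
s=arm.read_state();T=T_tool(s);print(s['clock'],s['position'],loc(s['position']),s['contact_force'],s['gripper_width'],T[:3,:3])
p,d=arm.get_image("wrist");cv2.imwrite("pics/i_wrist.png",p)
```

```text
11.575 [489.25965294 158.6037032  103.81771279] [64.9 -1.  20.8] [-2.69619581 -0.30467639  4.95624046] 20.662663139304424 [[-9.47070270e-01 -3.21026036e-01  4.33775076e-04]
 [-3.21025971e-01  9.47070367e-01  2.15058772e-04]
 [-4.79854986e-04  6.44227041e-05 -9.99999883e-01]]
```

View pics/i_wrist.png

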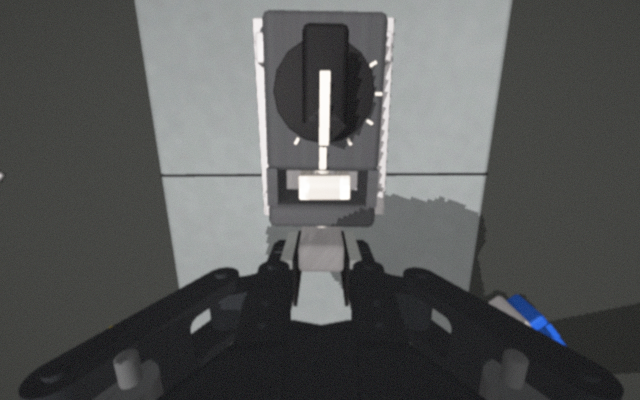

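The tab is gripped at (321,250) and the fingers are clear of the body. I'll pull out along tool +y.

move_arm(targets=[[0,0.4,0,0,0,0,255],[0,0.8,0,0,0,0,255],[0,1.2,0,0,0,0,255],[0,1.6,0,0,0,0,255],[0,2.0,0,0,0,0,255],[0,2.4,0,0,0,0,255],[0,2.8,0,0,0,0,255],[0,3.1,0,0,0,0,255],[0,3.3,0,0,0,0,255],[0,3.3,0,0,0,0,255]])

```text
clock: 12.88
position: [479.0, 189.5, 103.6]
ee_rot: [-0.163, 0.987, -0.0, 0.0]
contact_force: [0.7, -3.5, 5.2]
gripper_width: 20.8
```

Run:
```python
from h import *
s=arm.read_state();T=T_tool(s);print(s['clock'],s['position'],loc(s['position']),s['contact_force'],s['gripper_width'])
p,d=arm.get_image("wrist");cv2.imwrite("pics/j_wrist.png",p)
```

```text
12.875 [479.01322554 189.45997519 103.63533688] [97.4 -1.2 20.6] [ 0.74744931 -3.53247469  5.18605981] 20.80606507100044
```

View pics/j_wrist.png

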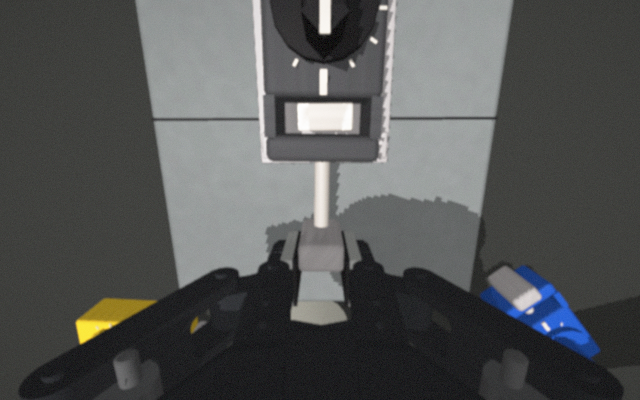

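move_arm(targets=[[0,0.1,0,0,0,0,255],[0,0.2,0,0,0,0,255],[0,0.2,0,0,0,0,255]])

```text
clock: 13.3
position: [478.4, 190.5, 103.5]
ee_rot: [-0.163, 0.987, -0.001, 0.0]
contact_force: [3.1, -6.2, 5.2]
gripper_width: 20.6
```

move_arm(targets=[[0,-0.1,0,0,0,0,0],[0,-0.1,0,0,0,0,0],[0,-0.1,0,0,0,0,0],[0,-0.1,0,0,0,0,0],[0,-0.1,-4,0,0,0,0],[0,-0.1,-9,0,0,0,0],[0,-5,-9.5,0,0,0,0],[0,-10.1,-9.5,0,0,0,0],[0,-10.1,-9.5,0,0,0,0],[0,-10.1,-9.5,0,0,0,0],[0,-10.1,-9.5,0,0,0,0]])

```text
clock: 14.68
position: [510.1, 96.8, 198.2]
ee_rot: [-0.163, 0.987, 0.0, -0.0]
contact_force: [0.1, -0.4, -0.8]
gripper_width: 85.2
```

Run:
```python
from h import *
s=arm.read_state();T=T_tool(s);print(s['clock'],s['position'],loc(s['position']),s['contact_force'],s['gripper_width'])
p,d=arm.get_image("wrist");cv2.imwrite("pics/k_wrist.png",p);np.save("pics/k_T.npy",T)
cv2.imwrite("pics/k_crop.png",cv2.resize(p[130:330,220:420],(600,600),interpolation=cv2.INTER_CUBIC))
print(proj("wrist",[L(x,y,36) for x in(-46,48) for y in (-26,26)],T))
g=L(-4,0,0); rel(goal(g[0],g[1],90,198.7))
```

```text
14.675 [510.12017008  96.76612262 198.18740524] [ -0.4  -1.  115.2] [ 0.10553597 -0.39778882 -0.82080736] 85.22573458749183
[[289.97622237 150.23438445]
 [355.93614842 150.36288197]
 [292.80933272 258.83075136]
 [352.1905837  258.89488864]]
shift cm [ 0.1  -0.37 10.82] rot deg [ 0.   -0.01  0.11]
```

View pics/k_crop.png

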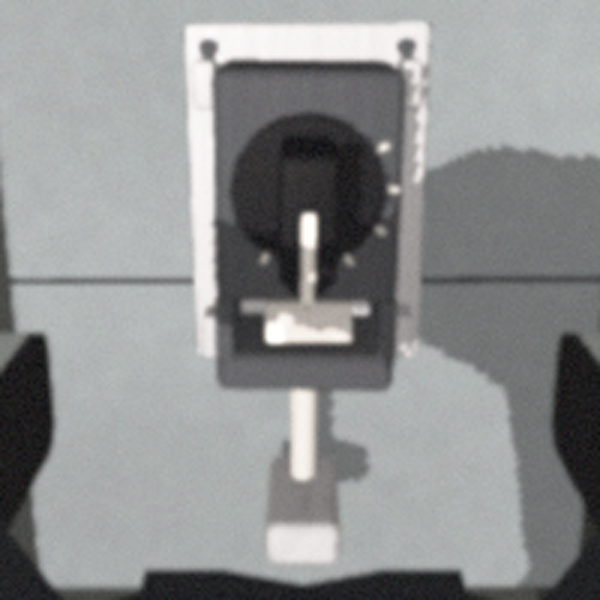

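The shackle is out: the rod is visible at crop (303,390–480) with the tab at (303,540). The body is centred about 2 mm to tool +x, as the model predicts. I'll descend to the body grip.

move_arm(targets=[[0.1,-0.35,5,0,0,0,0],[0.1,-0.35,8,0,0,0,0],[0.1,-0.35,9.5,0,0,0,0],[0.1,-0.35,10.5,0,0,0,0],[0.1,-0.35,10.9,0,0,0,0],[0.1,-0.35,10.9,0,0,0,0],[0.1,-0.35,10.9,0,0,0,0]])

```text
clock: 15.6
position: [511.0, 92.5, 90.1]
ee_rot: [-0.163, 0.987, 0.0, 0.001]
contact_force: [-0.5, -0.5, -0.6]
gripper_width: 85.5
```

move_arm(targets=[[0,0,0,0,0,0,255],[0,0,0,0,0,0,255],[0,0,0,0,0,0,255],[0,0,0,0,0,0,255],[0,0,0,0,0,0,255],[0,0,0,0,0,0,255]])

```text
clock: 16.35
position: [510.7, 92.4, 90.0]
ee_rot: [-0.163, 0.987, 0.0, 0.0]
contact_force: [-1.8, -0.8, 6.1]
gripper_width: 50.8
```

Run:
```python
from h import *
s=arm.read_state();T=T_tool(s);print(s['clock'],s['position'],loc(s['position']),s['contact_force'],s['wrist_torque'],s['gripper_width'],s['joints'])
p,d=arm.get_image("wrist");cv2.imwrite("pics/l_wrist.png",p)
p,d=arm.get_image("side");cv2.imwrite("pics/l_side.png",cv2.resize(p[120:260,200:360],None,fx=4,fy=4,interpolation=cv2.INTER_CUBIC))
```

```text
16.35 [510.71996761  92.38848736  89.96221973] [-4.7 -0.1  7. ] [-1.80146914 -0.78820333  6.07955065] [ 0.04185947  0.50462008 -0.04958601] 50.81148659883774 [ 4.92044543e-01  3.59629836e-01 -4.37468247e-01  2.43077360e-04
 -7.73025997e-01 -1.65336441e-01]
```

View pics/l_wrist.png

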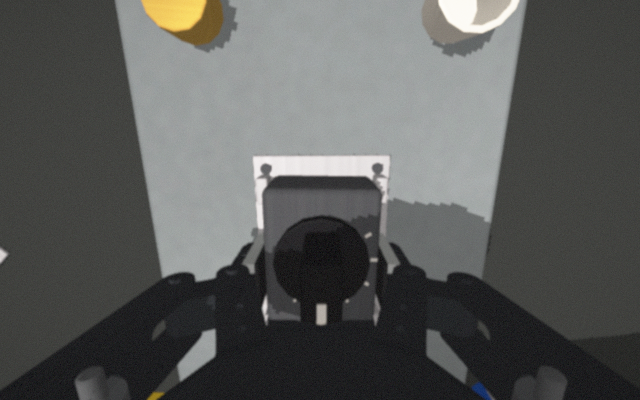

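View pics/l_side.png

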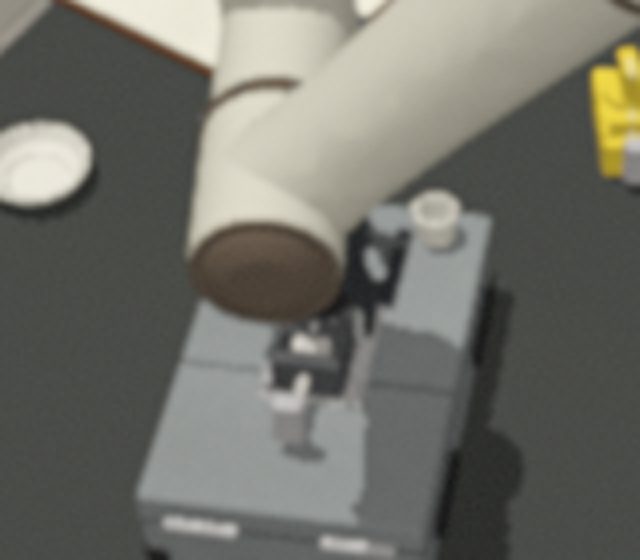

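The body is gripped at 50.8 mm. The staple is visible in its jaw and the shackle is out. I'll lift slowly and straight up.

move_arm(targets=[[0,0,-0.5,0,0,0,255],[0,0,-1.0,0,0,0,255],[0,0,-1.5,0,0,0,255],[0,0,-2.0,0,0,0,255],[0,0,-2.5,0,0,0,255],[0,0,-3.0,0,0,0,255]])

```text
clock: 17.2
position: [510.4, 92.3, 119.6]
ee_rot: [-0.163, 0.987, 0.0, -0.0]
contact_force: [-0.6, 0.8, -6.2]
gripper_width: 51.0
```

move_arm(targets=[[0,0,-1,0,0,0,255],[0,0,-2,0,0,0,255],[0,0,-3,0,0,0,255],[0,0,-4,0,0,0,255],[0,0,-5,0,0,0,255],[0,0,-6,0,0,0,255],[0,0,-7,0,0,0,255],[0,0,-8,0,0,0,255],[0,0,-8.7,0,0,0,255],[0,0,-8.7,0,0,0,255],[0,0,-8.7,0,0,0,255],[0,0,-8.7,0,0,0,255],[0,0,-8.7,0,0,0,255]])

```text
clock: 18.82
position: [510.4, 92.3, 206.0]
ee_rot: [-0.163, 0.987, -0.0, -0.0]
contact_force: [-0.0, -1.0, -7.1]
gripper_width: 50.9
```

Run:
```python
from h import *
s=arm.read_state();T=T_tool(s);print(s['clock'],s['position'],loc(s['position']),s['contact_force'],s['wrist_torque'],s['gripper_width'],np.abs(s['joint_vel']).max())
p,d=arm.get_image("wrist");cv2.imwrite("pics/m_wrist.png",p)
p,d=arm.get_image("side");cv2.imwrite("pics/m_side.png",cv2.resize(p[100:260,200:400],None,fx=4,fy=3.5,interpolation=cv2.INTER_CUBIC))
a=arm.tip_of("shackle_grip","side");print(a)
p,d=arm.get_image("top");cv2.imwrite("pics/m_top.png",p)
print(proj("side",[L(91,0,34+117),L(48,0,117),L(59,0,34+117)]))
```

```text
18.825 [510.36957567  92.26011751 205.95971132] [ -4.8   0.3 123. ] [-0.01494268 -0.97607312 -7.0615418 ] [-0.05807032 -0.0125955  -0.04238492] 50.89246765338607 0.003608019871167491
[{'uv': [360.5, 157.4], 'score': 0.64}, {'uv': [222.7, 275.7], 'score': 0.63}, {'uv': [269.1, 194.6], 'score': 0.55}, {'uv': [388.5, 198.1], 'score': 0.49}, {'uv': [326.3, 272.7], 'score': 0.46}]
[[268.47703303 193.22597566]
 [273.3308734  189.8907311 ]
 [271.31379766 184.14272989]]
```

View pics/m_wrist.png

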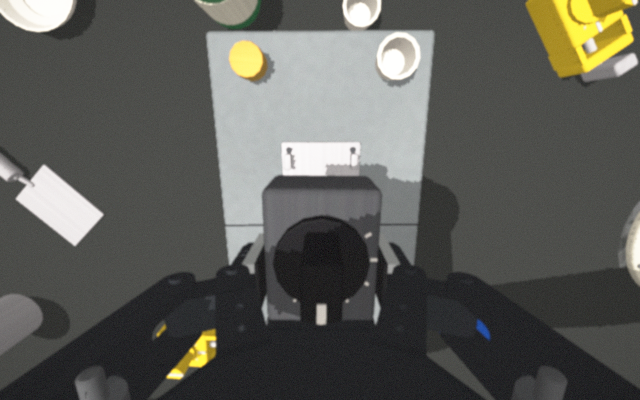

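View pics/m_side.png

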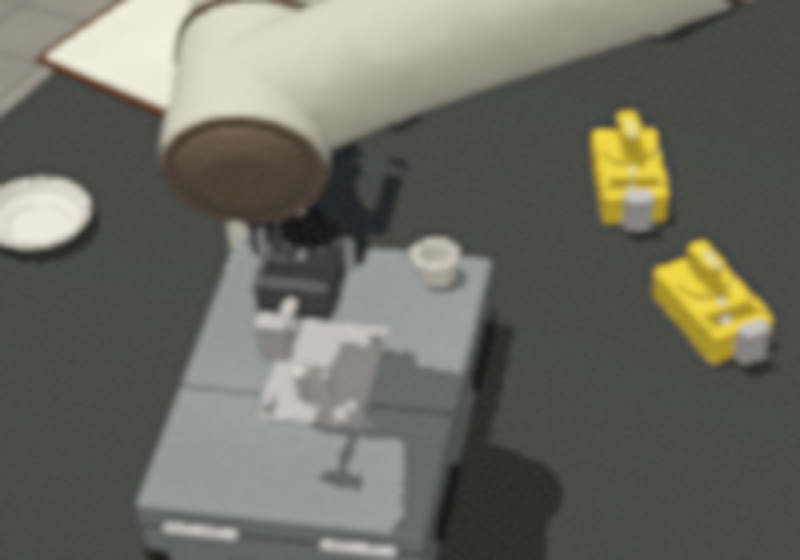

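View pics/m_top.png

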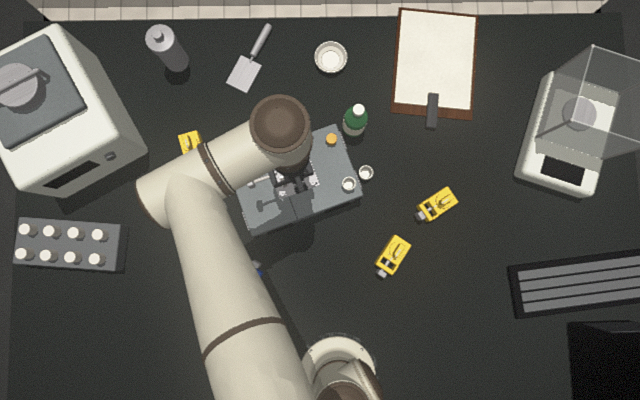

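The lock is held level, its underside about 199 mm above the bench. The side view puts the tab at (269,195), against a prediction of (268,193) for fully open and (271,184) for shut. The loose things I can see are where they were, so I'm handing in.

Run:
```python
from bench import arm
print(arm.job_done()); s=arm.read_state(); print(s['clock'],s['position'],s['gripper_width'])
```

```text
the job is handed in; nothing more can be done
None
the job is handed in; nothing more can be done
```

The lock is unlocked, off the hasp and held in the gripper about 12 cm above the case. I handed the job in at about 19 s of the 54 s; it reports no verdict.

**What I did:** I gripped the dial bar at about 85–90° and turned it clockwise onto the index line. I then pulled the tab until the force rose at about 34 mm of travel, gripped the body across y, and lifted it straight up 116 mm without snagging.

**Last checks that agreed:**
- The grip held at 50.9 mm, and the wrist carried about 7 N, which fits the lock's weight.
- The tool was level, with joint speeds below 0.004 rad/s.
- I worked out the underside at about 199 mm above the bench from the lift.
- The tab in the side view was within 2 pixels of the fully open prediction.
- The crucibles, brass weight, dish, wash bottle and spatula looked unmoved.

**What I could not fully check:**
- **White tub:** it was hidden under the arm in the last top view. The gripper was planned to stay clear of it, and I felt no unexpected forces.
- **Tab and dial heights:** the network's two-view wrist heights for the tab and dial were off by 24 mm and 14 mm. I used depth readings and edges instead, which matched the stated sizes.

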